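# Forge tools back on their shadow plates

## Robot

A 6-joint arm with a two-finger parallel gripper is mounted at the origin on the work surface. World frame = base frame: x ahead of the robot, y to its left, z up, the work surface at z = 0. Lengths are in m, angles in rad, forces in N, time in s.
With the tool pointing down it reaches from about 0.225 to 0.875 m from the base axis. Payload 3.4 kg.
Tool frame: the origin (TCP) lies at the centre of the arm's flange, where the gripper is bolted on; the fingertips stand 173 mm ahead of it and the grasp point (between the pads) lies 155 mm ahead of it (bot.tip_reach is the distance from the TCP to the fingertips, in m); z points along the fingers, x is the direction in which the jaws open and shut, and the axes are right-handed (so a half turn about z gives the same grasp; the last joint's range is limited). The gripper opens to 85 mm and grips with 20 to 120 N. Pads are 22 mm wide; open, the fingers measure 114 mm over their backs; the gripper's body (76 mm by 85 mm) begins 54 mm behind the grasp point. The pads swing forward as they close: fully open they stand 13 mm farther back than shut.
Start: joints at [-1.383, 0.276, 1.505, -0, 1.361, -0.121], TCP at [0.175, -0.548, 0.405] pointing down, gripper open.
Joint ranges: [-2.89, 2.89], [-0.75, 2.08], [0.22, 2.7], [-1.18, 4.32], [0.11, 2.71], [-2.7, 2.7]. Speed limits (rad/s): [2.57, 2.57, 3.14, 3.14, 3.14, 3.14].

## Interface

Orientations are given as a unit quaternion [w, x, y, z].
In Python, from rig import bot gives the robot as it stands. The module is installed in compiled form; this text tells all that it offers.
- The arm moves only by the tool send_rows, never from a script. Its argument "steps" is a list of rows, each a list of 4 numbers: the shift along the tool's x, y, z in m, then the turn about the tool's z in rad. A call has 1 to 8 rows; each row is the pose to reach, as a shift and turn from the pose commanded when the call began, along the tool's axes at that moment; what a row does not reach only later rows make up. A row lasts 1/8 s, in which the tool goes at most 62.5 mm and 10.7 degrees, less where a joint would pass 70% of its speed; a pose out of reach is approached as far as the arm can. A call with a gripper value outside its range is refused whole. "claw" is the closure, from -1 (fully open) to 1 (shut), set as the call begins (left out, the last holds). The fingers move at their own pace and stop on an object; "force" is the grip in N (left out, the last holds). Time passes only in rows, so rows that repeat a pose let the fingers close. It gives the time, the measured TCP pose, the force and the opening at its end, in the units of the state.
- bot.get_obs(): the state, without advancing time (a new reading comes with each control period).
- bot.read_camera(name): name is "scene" or "top"; returns a dict with "color" (400x640x3 uint8, red, green, blue), "intrinsics" (3x3 intrinsics, pixels), "R" (3x3) and "t" (3): a world point X has camera coordinates R X + t. Camera axes: x right, y down, z forward; pixel columns grow to the right and rows downward; lengths in m; the calibration is good to about 2 mm. A picture is of the moment at which its call begins. There is no depth.
- bot.finish_job(): hands the job in, once; it reports no verdict.
The state is a dict: "time_s": time; "joint_pos": joint angles; "qd": joint speeds; "joint_efforts": joint torques, N m; "ee_pos": TCP position; "ee_rot": TCP orientation; "force": force on the tool from outside, world axes, zero at the start; "torque": the same for the moment, N m; "gripper_width": finger opening in m.
Only numpy, scipy, OpenCV 4.12 (cv2) and the standard library are available. Lean on these libraries where they do the work, as an engineer would, in place of code of your own. Each camera call takes 0.05 s, during which the arm holds its last target. There are 200 camera calls.

## Task

Tidy the forge bench: set each of the four loose tools (the hammer head, the red punching ring, the brass cone and the blue V-block) on the black plate that shows its own yellow silhouette, upright as it stands now, centred on the silhouette, and for the hammer head and the V-block lying along it (either way round). Leave the green tin and the jar standing where they are.

Things in the scene. Friction and masses are not known exactly. Their poses are not given: they have to be found in the camera images.
- hammer_mid (a point): Loose double-faced steel hammer head without handle, lying flat: 90 mm long (its x), 34 mm wide (its y) over the 40 mm long middle block and 32 mm at the end faces, 32 mm high, about 0.55 kg; dark with bright ends and a black eye on top (look only). The point is its centre, 16 mm above its underside; z is up. Its middle block is the widest part: grip it there, across y.
- ring_mid (a point): Loose red steel punching ring lying flat: outside diameter 62 mm, hole 30 mm, 30 mm high, about 0.4 kg. The point is its centre, 15 mm above its underside; z is its axis, up.
- cone_mid (a point): Loose brass cone mandrel standing on its foot: a cylinder of diameter 44 mm up to 48 mm height, then a taper to 12 mm diameter at its top, 78 mm up; about 0.5 kg. The point is its centre, 39 mm above its underside (still on the cylinder); z is its axis, up.
- vblock_mid (a point): Loose blue steel V-block: 60 mm long (its x), 44 mm wide (its y), 36 mm high, about 0.5 kg, with a bright V groove along x in its top, 28 mm wide and 14 mm deep. The point is its centre, 18 mm above its underside; z is up. The solid sides are gripped across y.
- plate_hammer: Fixed black shadow plate 120 (its x) x 90 (its y) x 6 mm, flat on the bench. Origin: centre of its underside, so the top face is at +6 mm in z. On it, centred, a yellow silhouette of the hammer head (100 x 44 mm, long along the plate's x, with a black eye mark in the middle).
- plate_ring: Fixed black shadow plate 120 (its x) x 90 (its y) x 6 mm, flat on the bench. Origin: centre of its underside, so the top face is at +6 mm in z. On it, centred, a yellow silhouette of the ring (72 mm disc with a large black centre of 26 mm).
- plate_cone: Fixed black shadow plate 120 (its x) x 90 (its y) x 6 mm, flat on the bench. Origin: centre of its underside, so the top face is at +6 mm in z. On it, centred, a yellow silhouette of the cone's foot (54 mm disc with a small black centre dot of 6 mm).
- plate_vblock: Fixed black shadow plate 120 (its x) x 90 (its y) x 6 mm, flat on the bench. Origin: centre of its underside, so the top face is at +6 mm in z. On it, centred, a yellow silhouette of the V-block (70 mm along the plate's x, 54 mm along y, split by a black stripe along x).
- tin_mid (a point): Loose tin with a green label, diameter 66 mm, 62 mm high, standing among the tools; not to be moved. The point is its centre, 31 mm up. Apart from the tin and the jar nothing else stands between 0.40 and 0.76 m from the robot's base axis within 45 degrees of straight ahead, and tools and plates stand at least 95 mm apart, centre to centre.
- jar_mid (a point): Loose jar with a paper label and a black lid, diameter 60 mm, 68 mm high, standing among the plates; not to be moved. The point is its centre, 34 mm up.
Things that resemble listed ones, but are neither listed nor needed, are in the scene too. Leave any pink look-alike of the part that bears hammer_mid alone.

How it is judged:
By the outcome, as a careful person would: the job done as asked, in the order asked, and still so for the second after the job is handed in, with the robot touching nothing.
It also fails if it takes over 122 s, if anything falls off the work surface, if the arm or the gripper's body presses on something with over 40 N, if the wrist force passes 120 N, or if a joint passes its speed limit or range.

## Working session

There is one attempt and no reset: what is moved stays moved. The work goes in short steps, Python scripts to look and compute and a tool call to move; the robot and the scene stay as the last step left them, time stands still between calls to the robot, and variables do not carry over. Pictures are saved under pics/ and viewed, about 12 in all and at most 16, crops included, and the job is handed in when it is done.

Besides the shell and the picture viewer there is one more tool, called after ">>>" as a command line: name --pt "numbers of a row" for each row, then --argument value for the rest. send_rows: Moves the arm, as the interface text tells. Its arguments: {"type":"object","properties":{"steps":{"type":"array","items":{"type":"array","items":{"type":"number"}}},"claw":{"type":"number"},"force":{"type":"number"}},"required":["steps"]}

```bash
mkdir -p pics
python3 - <<'E'
from rig import bot
import cv2, numpy as np
o=bot.get_obs()
print({k:np.round(v,4) for k,v in o.items()}, bot.tip_reach)
for n in("scene","top"):
    c=bot.read_camera(n); cv2.imwrite(f"pics/{n}0.png",cv2.cvtColor(c["color"],cv2.COLOR_RGB2BGR))
    print(n,c["intrinsics"],c["R"],c["t"])
E
```

```text
{'time_s': np.float64(0.0), 'joint_pos': array([-1.383 ,  0.2766,  1.5062, -0.    ,  1.3607, -0.121 ]), 'qd': array([ 0.0003,  0.0012, -0.0004, -0.0007, -0.0009,  0.0013]), 'joint_efforts': array([-3.00000e-04, -4.16771e+01, -2.45805e+01, -4.00000e-04,
        1.09000e-02, -0.00000e+00]), 'ee_pos': array([ 0.1747, -0.5476,  0.4038]), 'ee_rot': array([-6.000e-04,  8.074e-01, -5.900e-01, -7.000e-04]), 'force': array([-0.1377,  0.8054, -0.1396]), 'torque': array([-0.0335, -0.0339,  0.0283]), 'gripper_width': np.float64(0.0858)} 0.1734
scene [[497.83053606   0.         324.96017511]
 [  0.         497.83053606 208.92129767]
 [  0.           0.           1.        ]] [[-0.04052407  0.99900652  0.01854123]
 [ 0.65593076  0.04059637 -0.75372858]
 [-0.75373247 -0.01838239 -0.65692424]] [ 0.02943969 -0.29184218  1.61692559]
top [[506.03191052   0.         320.28969056]
 [  0.         506.03191052 199.63998155]
 [  0.           0.           1.        ]] [[ 0.0104107  -0.99968795 -0.02270748]
 [-0.99267656 -0.00759914 -0.12056326]
 [ 0.12035308  0.02379633 -0.9924459 ]] [0.02081775 0.51393346 1.48334514]
```

View pics/top0.png

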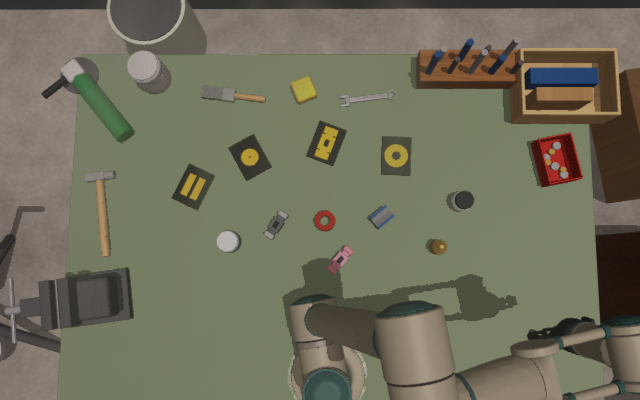

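View pics/scene0.png

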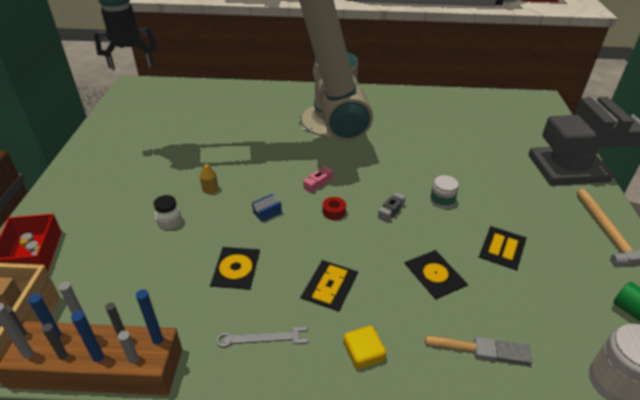

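The top view shows these pixel positions:
- **Plates:** V-block (193,187), cone (250,157), hammer (326,143), ring (396,156).
- **Tools:** ring (325,221), V-block (381,217), cone (438,247).
- **Keep-outs:** tin (228,241), jar (463,201).
- **Hammer candidates:** grey (276,225) and pink (341,260). The grey one with bright ends fits the description, and the pink one is the look-alike. The hammers with handles are other objects.

Next I'll confirm with an enlarged crop and measure.

```bash
cat > h.py <<'E'
import cv2, numpy as np
from scipy.optimize import minimize
def proj(c,P):
    q=(c["R"]@np.asarray(P).T).T+c["t"]; q=q@c["intrinsics"].T; return q[:,:2]/q[:,2:]
def unproj(c,uv,z):
    uv=np.atleast_2d(uv).astype(float); d=np.c_[uv,np.ones(len(uv))]@np.linalg.inv(c["intrinsics"]).T@c["R"]
    o=-c["R"].T@c["t"]; return (o+d*((z-o[2])/d[:,2])[:,None])
def box(l,w,h,z0=0): return np.array([[sx*l/2,sy*w/2,z] for sx in(-1,1) for sy in(-1,1) for z in(z0,h)])
def cyl(rz):
    a=np.linspace(0,2*np.pi,32,endpoint=False); return np.vstack([np.c_[r*np.cos(a),r*np.sin(a),0*a+z] for r,z in rz])
M={"hammer":box(.09,.033,.032),"ring":cyl([(.031,0),(.031,.03)]),"cone":cyl([(.022,0),(.022,.048),(.006,.078)]),
"vblock":box(.06,.044,.036),"plate":box(.12,.09,.006,.006)}
def place(p,m):
    c,s=np.cos(p[2]),np.sin(p[2]); return m@np.array([[c,s,0],[-s,c,0],[0,0,1]])+[p[0],p[1],0]
def big(img,u,v,r,s): 
    u,v=int(u),int(v);return cv2.resize(img[v-r:v+r,u-r:u+r],None,fx=s,fy=s,interpolation=cv2.INTER_CUBIC)
E
python3 - <<'E'
from rig import bot; from h import *
c=bot.read_camera("top"); im=cv2.cvtColor(c["color"],cv2.COLOR_RGB2BGR)
cv2.imwrite("pics/c1.png",cv2.resize(im[125:280,165:345],None,fx=4,fy=3.8,interpolation=cv2.INTER_CUBIC))
cv2.imwrite("pics/c2.png",cv2.resize(im[125:280,310:490],None,fx=4,fy=3.8,interpolation=cv2.INTER_CUBIC))
for n,uv,z in [("hammer",(276,225),.016),("ring",(325,221),.015),("vb",(381,217),.018),("cone",(438,247),.04),("tin",(228,241),.06),("jar",(463,201),.06),("pink",(341,260),.016),("pv",(193,187),.006),("pc",(250,157),.006),("ph",(326,143),.006),("pr",(396,156),.006)]:
    print(n,unproj(c,uv,z)[0].round(3))
# rough HSV at points
hsv=cv2.cvtColor(im,cv2.COLOR_BGR2HSV)
for u,v in[(350,200),(276,225),(268,235),(314,221),(384,220),(378,214),(438,247),(341,260),(237,145),(250,150),(383,140)]: print((u,v),hsv[v,u])
E
```

```text
hammer [0.438 0.158 0.016]
ring [0.451 0.011 0.015]
vb [ 0.464 -0.157  0.018]
cone [ 0.376 -0.321  0.04 ]
tin [0.387 0.293 0.06 ]
jar [ 0.509 -0.392  0.06 ]
pink [ 0.335 -0.038  0.016]
pv [0.553 0.417 0.006]
pc [0.648 0.244 0.006]
ph [0.693 0.01  0.006]
pr [ 0.653 -0.205  0.006]
(350, 200) [ 38  52 127]
(276, 225) [34 39 52]
(268, 235) [ 11  13 152]
(314, 221) [ 13 100  97]
(384, 220) [ 30   5 106]
(378, 214) [ 15   9 120]
(438, 247) [ 20 146 101]
(341, 260) [16 42 66]
(237, 145) [30 39 52]
(250, 150) [ 23 182 179]
(383, 140) [32 46 72]
```

View pics/c1.png

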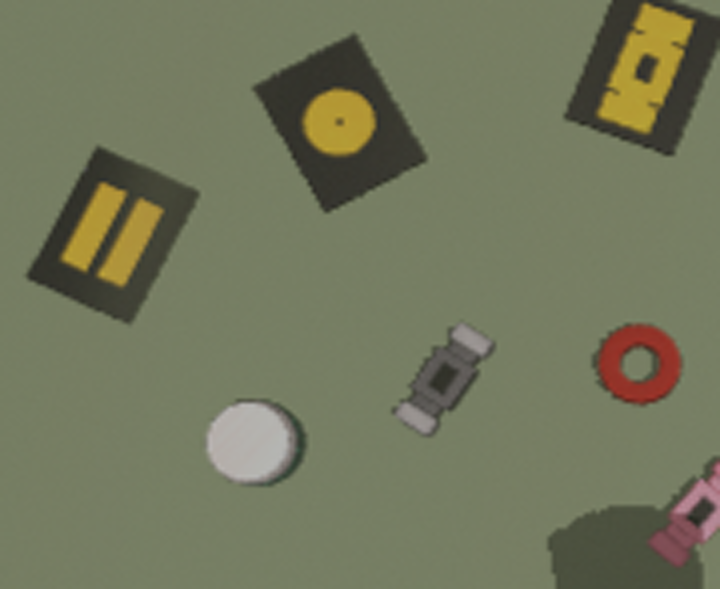

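View pics/c2.png

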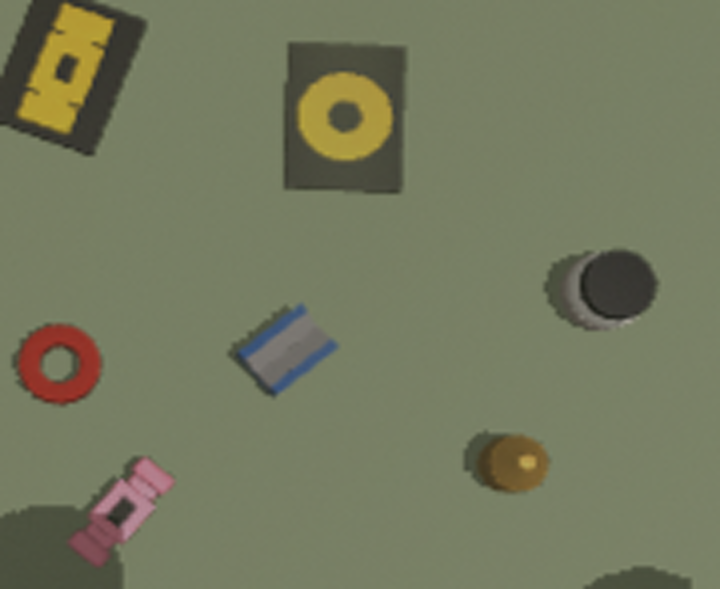

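The crops confirm it. The grey hammer head at (276,225) has a black eye and bright ends and stands alone. The pink one at (341,260) stays untouched. Each plate silhouette is unambiguous. Now the precise fits.

```bash
cat > meas.py <<'E'
from rig import bot; from h import *
def measure(z={}, guess={}):
    C={n:bot.read_camera(n) for n in("top","scene")}
    # names: world centre guess, height of measured face, hsv test
    G={"hammer":(.438,.158),"ring":(.451,.011),"vblock":(.464,-.157),"cone":(.376,-.321),
       "Pvblock":(.553,.417),"Pcone":(.648,.244),"Phammer":(.693,.01),"Pring":(.653,-.205)}
    G.update(guess); H=dict(hammer=.032,ring=.03,vblock=.036,cone=.078)
    for n,g in G.items():
        zb=z.get(n,0); out=[]
        zt=zb+H[n] if n in H else .006
        for cn,c in C.items():
            s=6; im=c["color"]; u,v=proj(c,[[g[0],g[1],zt]])[0].astype(int); r=32
            cr=cv2.resize(im[v-r:v+r,u-r:u+r],None,fx=s,fy=s,interpolation=cv2.INTER_CUBIC)
            hsv=cv2.cvtColor(cr,cv2.COLOR_RGB2HSV).astype(int); h,S,V=hsv[...,0],hsv[...,1],hsv[...,2]
            if n[0]=="P": m=(abs(h-23)<6)&(S>120)&(V>110)
            elif n=="ring": m=((h<8)|(h>172))&(S>120)
            elif n=="vblock": m=(h>95)&(h<135)&(S>70)
            elif n=="cone": m=(h>10)&(h<27)&(S>120)
            else: m=(S<35)&(V>85)
            m=cv2.morphologyEx(m.astype(np.uint8),cv2.MORPH_OPEN,np.ones((5,5)))
            y,x=np.nonzero(m); 
            if len(x)<50: out.append((cn,"none"));continue
            uv=np.c_[(x+.5)/s-.5+u-r,(y+.5)/s-.5+v-r]
            if n in("ring","cone"):   # silhouette hull fit
                hull=cv2.convexHull(uv.astype(np.float32)); A=np.zeros((64*s,64*s),np.uint8)
                f=lambda q:np.round((q-[u-r,v-r])*s).astype(np.int32)
                cv2.fillConvexPoly(A,f(hull[:,0]),1)
                def cost(p):
                    B=np.zeros_like(A); mm=M[n]+[0,0,zb]
                    cv2.fillConvexPoly(B,cv2.convexHull(f(proj(c,place([p[0],p[1],0],mm)))),1)
                    return 1-(A&B).sum()/(A|B).sum()
                q=minimize(cost,g,method="Nelder-Mead",options=dict(initial_simplex=np.array([g,np.add(g,[.01,0]),np.add(g,[0,.01])])))
                out.append((cn,q.x.round(4),round(q.fun,3)))
            else:
                P=unproj(c,uv,zt)[:,:2]; (cx,cy),(w,hh),a=cv2.minAreaRect((P*1000).astype(np.float32))
                if w<hh: w,hh,a=hh,w,a+90
                out.append((cn,[round(cx/1000,4),round(cy/1000,4)],[round(w),round(hh)],round((a+90)%180-90,1)))
        print(n,*out)
if __name__=="__main__": measure()
E
python3 meas.py
```

```text
hammer ('top', [0.4389, 0.1584], [91, 35], -32.6) ('scene', [0.4489, 0.1571], [93, 32], -33.7)
ring ('top', array([0.4524, 0.0123]), np.float64(0.062)) ('scene', array([0.438, 0.005]), np.float64(0.599))
vblock ('top', [0.4637, -0.156], [62, 44], -50.4) ('scene', [0.4881, -0.154], [77, 74], 39.3)
cone ('top', array([ 0.3767, -0.3228]), np.float64(0.146)) ('scene', array([ 0.3803, -0.3236]), np.float64(0.104))
Pvblock ('top', [0.5551, 0.4187], [72, 55], -24.4) ('scene', [0.5595, 0.4169], [75, 57], -24.5)
Pcone ('top', [0.6489, 0.2466], [55, 55], 46.3) ('scene', [0.6527, 0.2445], [57, 56], -8.3)
Phammer ('top', [0.6945, 0.0102], [102, 47], -20.8) ('scene', [0.698, 0.0088], [104, 47], -20.9)
Pring ('top', [0.656, -0.2039], [72, 72], -89.7) ('scene', [0.6599, -0.2048], [75, 74], 3.2)
```

```bash
cat > go.py <<'E'
import sys,numpy as np
from rig import bot
from scipy.spatial.transform import Rotation as Ro
o=bot.get_obs(); w,x,y,z=o["ee_rot"]; R=Ro.from_quat([x,y,z,w])
M=R.as_matrix(); yaw=np.degrees(np.arctan2(M[1,0],M[0,0]))
a=list(map(float,sys.argv[1:]))
print("t",round(float(o["time_s"]),2),"pos",o["ee_pos"].round(4),"yaw",yaw.round(2),"w",round(float(o["gripper_width"]),4),"tilt",M[:,2].round(3))
p,yw=o["ee_pos"],yaw
for i in range(0,len(a),4):   # chained targets x y z yaw, all relative to now
    d=M.T@(np.array(a[i:i+3])-o["ee_pos"]); print("row",d.round(4),round(float(np.radians(yaw-a[i+3])),4))
E
python3 go.py .441 .1576 .30 57 .441 .1576 .177 57
```

```text
t 0.25 pos [ 0.1747 -0.5477  0.4043] yaw -72.31 w 0.0855 tilt [-0.     0.001 -1.   ]
row [-0.591  -0.468   0.1048] -2.2568
row [-0.5909 -0.468   0.2278] -2.2568
```

>>> send_rows --pt "-0.591 -0.468 0.105 -2.257" --pt "-0.591 -0.468 0.105 -2.257" --pt "-0.591 -0.468 0.105 -2.257" --pt "-0.591 -0.468 0.105 -2.257" --pt "-0.591 -0.468 0.105 -2.257" --pt "-0.591 -0.468 0.105 -2.257" --pt "-0.591 -0.468 0.105 -2.257" --pt "-0.591 -0.468 0.105 -2.257" --claw -1 --force 60

```text
time_s: 1.25
ee_pos: [0.3499, -0.0827, 0.3358]
ee_rot: [0.001, 0.993, 0.121, 0.001]
force: [1.1, -0.4, -0.4]
gripper_width: 0.0856
```

```bash
python3 go.py .441 .1576 .30 57
```

```text
t 1.25 pos [ 0.3499 -0.0827  0.3358] yaw 13.95 w 0.0856 tilt [ 0.002 -0.001 -1.   ]
row [ 0.1463 -0.2113  0.0358] -0.7513
```

>>> send_rows --pt "0.146 -0.211 0.036 -0.751" --pt "0.146 -0.211 0.036 -0.751" --pt "0.146 -0.211 0.036 -0.751" --pt "0.146 -0.211 0.036 -0.751" --pt "0.146 -0.211 0.036 -0.751" --pt "0.146 -0.211 0.036 -0.751"

```text
time_s: 2.0
ee_pos: [0.4416, 0.1552, 0.2994]
ee_rot: [0.0, 0.88, 0.475, -0.001]
force: [0.0, -1.1, 0.5]
gripper_width: 0.0852
```

```bash
python3 go.py .441 .1576 .20 57 .441 .1576 .177 57
python3 - <<'E'
from rig import bot; from h import *
o=[]
for n,r in(("top",45),("scene",45)):
    c=bot.read_camera(n); im=cv2.cvtColor(c["color"],cv2.COLOR_RGB2BGR)
    u,v=proj(c,[[.441,.1576,.05]])[0]; o.append(big(im,u,v,r,4))
cv2.imwrite("pics/h1.png",np.hstack(o))
E
```

```text
t 2.0 pos [0.4416 0.1552 0.2994] yaw 56.72 w 0.0852 tilt [-0.001 -0.001 -1.   ]
row [ 0.0018 -0.0018  0.0994] -0.0049
row [ 0.0018 -0.0017  0.1224] -0.0049
```

View pics/h1.png

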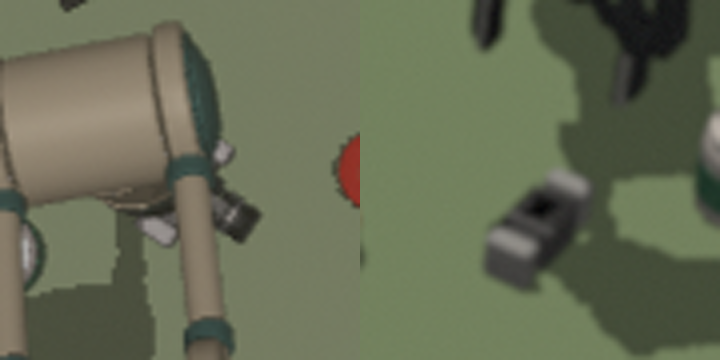

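The fingers straddle the hammer in both views: head left of the gripper in the scene crop (~(540,230)), and the tin is clear. I'll go down.

>>> send_rows --pt "0.001 -0.001 0.04 -0.005" --pt "0.002 -0.002 0.08 -0.005" --pt "0.002 -0.002 0.105 -0.005" --pt "0.002 -0.002 0.122 -0.005" --pt "0.002 -0.002 0.122 -0.005"

```text
time_s: 2.72
ee_pos: [0.4405, 0.1561, 0.1771]
ee_rot: [-0.0, 0.88, 0.476, -0.001]
force: [0.4, -0.3, -0.2]
gripper_width: 0.0856
```

>>> send_rows --pt "0 0 0 0" --pt "0 0 0 0" --pt "0 0 0 0" --pt "0 0 0 0" --pt "0 0 0 0" --pt "0 0 0 0" --claw 1

```text
time_s: 3.48
ee_pos: [0.4415, 0.1576, 0.1786]
ee_rot: [0.001, 0.879, 0.477, 0.001]
force: [-0.3, -1.8, 5.9]
gripper_width: 0.033
```

>>> send_rows --pt "0 0 -0.03 0" --pt "0 0 -0.06 0" --pt "0 0 -0.1 0" --pt "0 0 -0.13 0" --pt "0 0 -0.13 0"

```text
time_s: 4.1
ee_pos: [0.4416, 0.1579, 0.3091]
ee_rot: [0.001, 0.879, 0.477, 0.002]
force: [-0.2, -0.1, -6.1]
gripper_width: 0.0333
```

```bash
python3 go.py .696 .0095 .30 69.1
```

```text
t 4.1 pos [0.4416 0.1579 0.3091] yaw 56.97 w 0.0333 tilt [ 0.004  0.001 -1.   ]
row [0.0142 0.2942 0.0101] -0.2118
```

Gripped: opening 33 mm and −6 N load. Carrying to the hammer plate.

>>> send_rows --pt "0.002 0.03 0.005 -0.03" --pt "0.004 0.08 0.01 -0.06" --pt "0.007 0.14 0.01 -0.1" --pt "0.01 0.2 0.01 -0.14" --pt "0.012 0.25 0.01 -0.18" --pt "0.014 0.28 0.01 -0.212" --pt "0.014 0.294 0.01 -0.212" --pt "0.014 0.294 0.01 -0.212"

```text
time_s: 5.1
ee_pos: [0.6949, 0.0089, 0.2954]
ee_rot: [-0.001, 0.824, 0.567, -0.002]
force: [-0.5, -0.5, -5.2]
gripper_width: 0.0333
```

```bash
python3 go.py .696 .0095 .22 69.1 .696 .0095 .1855 69.1;  python3 - <<'E'
from rig import bot; from h import *
o=[]
for n,r in(("top",45),("scene",45)):
    c=bot.read_camera(n); im=cv2.cvtColor(c["color"],cv2.COLOR_RGB2BGR)
    u,v=proj(c,[[.696,.0095,.05]])[0]; o.append(big(im,u,v,r,4))
cv2.imwrite("pics/h2.png",np.hstack(o))
E
```

```text
t 5.1 pos [0.6949 0.0089 0.2954] yaw 69.04 w 0.0333 tilt [-0.004  0.    -1.   ]
row [0.001  0.0011 0.0754] -0.001
row [0.001  0.0013 0.1099] -0.001
```

View pics/h2.png

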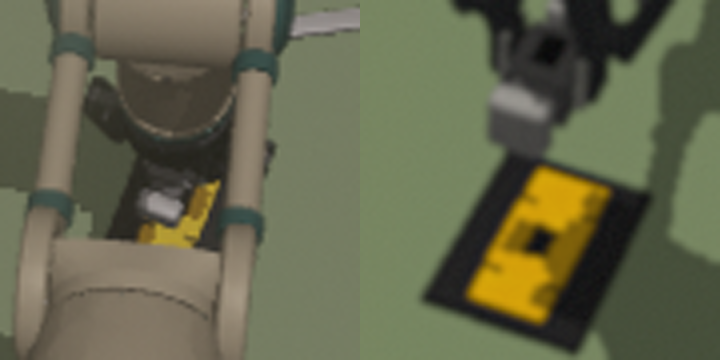

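The hammer hangs level and parallel to the silhouette, at ~(530,110) in the crop above the plate. I'll lower it.

>>> send_rows --pt "0.001 0.001 0.03 0" --pt "0.001 0.001 0.065 0" --pt "0.001 0.001 0.09 0" --pt "0.001 0.001 0.1 0" --pt "0.001 0.001 0.106 0" --pt "0.001 0.001 0.109 0" --pt "0.001 0.001 0.109 0"

```text
time_s: 6.08
ee_pos: [0.6968, 0.0097, 0.1895]
ee_rot: [0.0, 0.824, 0.567, 0.0]
force: [0.3, 0.2, -5.9]
gripper_width: 0.0326
```

```bash
python3 go.py .696 .0095 .185 69.1
```

```text
t 6.08 pos [0.6968 0.0097 0.1895] yaw 69.1 w 0.0326 tilt [ 0.001 -0.    -1.   ]
row [-0.0005 -0.0007  0.0045] 0.0001
```

>>> send_rows --pt "0 0 0.0015 0" --pt "0 0 0.003 0" --pt "0 0 0.0045 0" --pt "0 0 0.0045 0"

```text
time_s: 6.58
ee_pos: [0.6966, 0.0096, 0.1847]
ee_rot: [0.0, 0.824, 0.567, 0.0]
force: [-0.3, 0.5, -0.7]
gripper_width: 0.033
```

Contact: the load is off the wrist. Release and lift.

>>> send_rows --pt "0 0 0 0" --pt "0 0 0 0" --pt "0 0 0 0" --pt "0 0 0 0" --pt "0 0 0 0" --claw -1

```text
time_s: 7.2
ee_pos: [0.6966, 0.0097, 0.1843]
ee_rot: [0.0, 0.824, 0.567, 0.0]
force: [0.9, 0.5, 0.2]
gripper_width: 0.0854
```

>>> send_rows --pt "0 0 -0.03 0" --pt "0 0 -0.07 0" --pt "0 0 -0.12 0" --pt "0 0 -0.12 0"

```text
time_s: 7.7
ee_pos: [0.698, 0.0096, 0.3097]
ee_rot: [0.003, 0.824, 0.567, 0.004]
force: [0.3, 0.3, 1.2]
gripper_width: 0.0853
```

```bash
python3 go.py .4542 .0115 .30 90 .4542 .0115 .177 90
```

```text
t 7.7 pos [0.698  0.0096 0.3097] yaw 69.11 w 0.0853 tilt [ 0.01  -0.001 -1.   ]
row [-0.0852 -0.2285  0.0071] -0.3646
row [-0.0856 -0.2298  0.1301] -0.3646
```

>>> send_rows --pt "-0.086 -0.229 0.008 -0.365" --pt "-0.086 -0.229 0.008 -0.365" --pt "-0.086 -0.229 0.008 -0.365" --pt "-0.086 -0.229 0.008 -0.365" --pt "-0.086 -0.229 0.008 -0.365" --pt "-0.086 -0.229 0.008 -0.365"

```text
time_s: 8.45
ee_pos: [0.4523, 0.011, 0.2963]
ee_rot: [0.001, 0.707, 0.707, 0.0]
force: [1.0, 0.3, -0.4]
gripper_width: 0.0859
```

```bash
python3 go.py .4542 .0115 .30 90 .4542 .0115 .178 90;  python3 - <<'E'
from rig import bot; from h import *
o=[]
for n,p in(("scene",[.4542,.0115,.05]),("scene",[.696,.0095,.03])):
    c=bot.read_camera(n); im=cv2.cvtColor(c["color"],cv2.COLOR_RGB2BGR)
    u,v=proj(c,[p])[0]; o.append(big(im,u,v,45,4))
cv2.imwrite("pics/h3.png",np.hstack(o))
E
```

```text
t 8.45 pos [0.4523 0.011  0.2963] yaw 90.0 w 0.0859 tilt [ 0.001 -0.    -1.   ]
row [ 0.0005  0.0019 -0.0037] 0.0001
row [0.0005 0.0017 0.1183] 0.0001
```

View pics/h3.png

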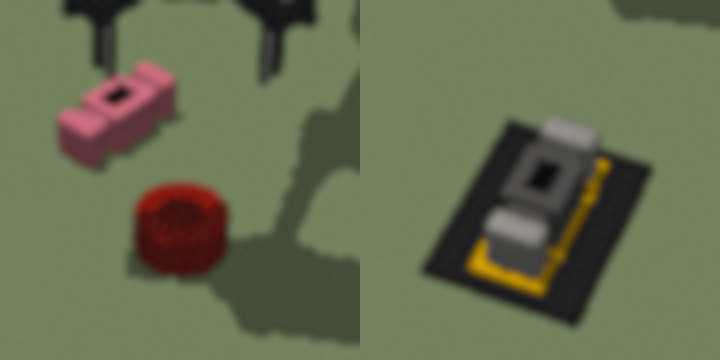

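The hammer sits on its plate along the silhouette, and I'll check it numerically later. The open jaws (columns 105–270) straddle the ring centre (182). I'll go down.

>>> send_rows --pt "0.0005 0.002 0.03 0" --pt "0.0005 0.002 0.07 0" --pt "0.0005 0.002 0.1 0" --pt "0.0005 0.002 0.118 0" --pt "0.0005 0.002 0.118 0"

```text
time_s: 9.18
ee_pos: [0.4547, 0.0115, 0.1767]
ee_rot: [-0.001, 0.707, 0.707, -0.001]
force: [-0.1, -0.4, -0.1]
gripper_width: 0.0853
```

>>> send_rows --pt "0 0 0 0" --pt "0 0 0 0" --pt "0 0 0 0" --pt "0 0 0 0" --pt "0 0 0 0" --claw 1

```text
time_s: 9.8
ee_pos: [0.4548, 0.0114, 0.1794]
ee_rot: [0.001, 0.707, 0.707, 0.001]
force: [0.1, -0.8, 5.5]
gripper_width: 0.0594
```

```bash
python3 go.py;python3 - <<'E'
from meas import measure
measure(z={"hammer":.006},guess={"hammer":(.696,.0095)})
E
```

```text
t 9.8 pos [0.4548 0.0114 0.1794] yaw 90.03 w 0.0594 tilt [ 0.004 -0.001 -1.   ]
hammer ('top', [0.6941, 0.0115], [90, 31], -21.0) ('scene', [0.7019, 0.0101], [91, 33], -21.7)
ring ('top', 'none') ('scene', array([0.4472, 0.0074]), np.float64(0.531))
vblock ('top', [0.4638, -0.1559], [62, 44], -50.4) ('scene', [0.4881, -0.154], [77, 74], 39.3)
cone ('top', array([ 0.3767, -0.3228]), np.float64(0.161)) ('scene', array([ 0.3803, -0.3228]), np.float64(0.114))
Pvblock ('top', [0.5551, 0.4187], [72, 55], -24.4) ('scene', [0.5595, 0.4168], [75, 57], -24.8)
Pcone ('top', [0.6489, 0.2466], [55, 55], 46.3) ('scene', [0.6523, 0.2447], [57, 57], 3.2)
Phammer ('top', [0.694, 0.0097], [102, 45], -21.9) ('scene', [0.6983, 0.0091], [104, 45], -21.6)
Pring ('top', [0.656, -0.2039], [72, 72], 0.4) ('scene', [0.66, -0.2048], [75, 74], 3.3)
```

>>> send_rows --pt "0 0 -0.02 0" --pt "0 0 -0.05 0" --pt "0 0 -0.09 0" --pt "0 0 -0.13 0" --pt "0 0 -0.13 0" --pt "0 0 -0.13 0"

```text
time_s: 10.65
ee_pos: [0.453, 0.0117, 0.3072]
ee_rot: [-0.001, 0.707, 0.707, -0.001]
force: [-0.4, -0.7, -3.0]
gripper_width: 0.0589
```

```bash
python3 go.py .658 -.2043 .30 90;  python3 - <<'E'
from rig import bot; from h import *
o=[]
for n,p in(("scene",[.4542,.0115,.15]),("top",[.4542,.0115,.15])):
    c=bot.read_camera(n); im=cv2.cvtColor(c["color"],cv2.COLOR_RGB2BGR)
    u,v=proj(c,[p])[0]; o.append(big(im,u,v,45,4))
cv2.imwrite("pics/h4.png",np.hstack(o))
E
```

```text
t 10.65 pos [0.453  0.0117 0.3072] yaw 90.01 w 0.0589 tilt [-0.002  0.    -1.   ]
row [-0.216   0.2049  0.0067] 0.0002
```

View pics/h4.png

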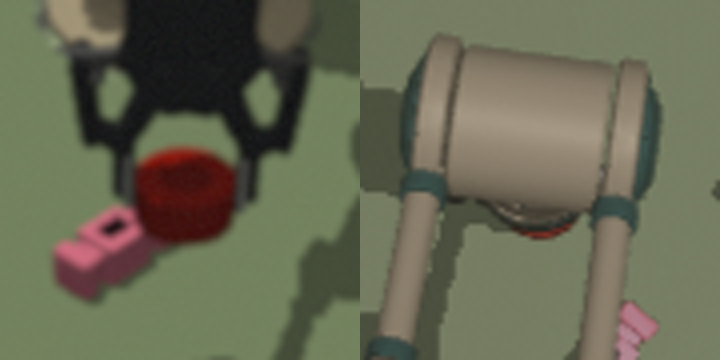

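The ring is held but looks forward of the pads. I'll measure that using the scene0 picture and now.

Run:
```python
from rig import bot; from h import *
C={n:bot.read_camera(n) for n in("scene","top")}
def fit(c,im,g,zb,n="ring",r=32,s=6):
    u,v=proj(c,[[g[0],g[1],zb+.015]])[0].astype(int)
    cr=cv2.resize(im[v-r:v+r,u-r:u+r],None,fx=s,fy=s,interpolation=cv2.INTER_CUBIC).astype(int)
    m=(cr[...,0]>1.8*cr[...,1])&(cr[...,0]>1.8*cr[...,2])&(cr[...,0]>45)
    k,L,st,_=cv2.connectedComponentsWithStats(m.astype(np.uint8)); i=1+st[1:,4].argmax()
    hull=cv2.convexHull(np.argwhere(L==i)[:,::-1].astype(np.int32)); A=np.zeros((64*s,64*s),np.uint8); cv2.fillConvexPoly(A,hull,1)
    def cost(p):
        B=np.zeros_like(A); cv2.fillConvexPoly(B,cv2.convexHull(np.round((proj(c,M[n]+[p[0],p[1],zb])-[u-r,v-r]+.5)*s).astype(np.int32)),1)
        return 1-(A&B).sum()/(A|B).sum()
    q=minimize(cost,g,method="Nelder-Mead",options=dict(initial_simplex=np.array([g,np.add(g,[.01,0]),np.add(g,[0,.01])]))); return q.x.round(4),round(q.fun,3)
rd=lambda f:cv2.cvtColor(cv2.imread(f),cv2.COLOR_BGR2RGB)
g=(.454,.0115)
print("before scene",fit(C["scene"],rd("pics/scene0.png"),g,0)); print("before top",fit(C["top"],rd("pics/top0.png"),g,0))
print("held scene",fit(C["scene"],C["scene"]["color"],g,.128),bot.get_obs()["ee_pos"])
```

```text
before scene (array([0.4522, 0.0105]), np.float64(0.174))
before top (array([0.4536, 0.0128]), np.float64(0.075))
held scene (array([0.4538, 0.0103]), np.float64(0.156)) [0.453393   0.01162713 0.3066756 ]
```

The ring is centred in the grip to about 1 mm, so the width reading is only gripper offset. Carry on.

>>> send_rows --pt "-0.02 0.019 0 0" --pt "-0.06 0.057 0.003 0" --pt "-0.1 0.095 0.006 0" --pt "-0.14 0.133 0.006 0" --pt "-0.18 0.171 0.006 0" --pt "-0.205 0.195 0.006 0" --pt "-0.216 0.2045 0.006 0" --pt "-0.216 0.2045 0.006 0"

```text
time_s: 11.85
ee_pos: [0.6586, -0.2053, 0.3009]
ee_rot: [-0.001, 0.707, 0.707, -0.0]
force: [0.5, -0.1, -3.0]
gripper_width: 0.0594
```

```bash
python3 go.py .658 -.2043 .1885 90
```

```text
t 11.85 pos [ 0.6586 -0.2053  0.3009] yaw 89.95 w 0.0594 tilt [-0.002  0.001 -1.   ]
row [ 0.0009 -0.0004  0.1124] -0.0008
```

>>> send_rows --pt "0.001 -0.0005 0.03 0" --pt "0.001 -0.0005 0.065 0" --pt "0.001 -0.0005 0.09 0" --pt "0.001 -0.0005 0.104 0" --pt "0.001 -0.0005 0.11 0" --pt "0.001 -0.0005 0.112 0" --pt "0.001 -0.0005 0.112 0"

```text
time_s: 12.72
ee_pos: [0.6583, -0.2035, 0.1912]
ee_rot: [0.001, 0.707, 0.707, 0.0]
force: [0.5, -0.5, -2.7]
gripper_width: 0.0594
```

```bash
python3 go.py .658 -.2043 .1855 90
```

```text
t 12.72 pos [ 0.6583 -0.2035  0.1912] yaw 90.01 w 0.0594 tilt [ 0.001 -0.001 -1.   ]
row [-0.0008 -0.0003  0.0057] 0.0002
```

>>> send_rows --pt "0 0 0.002 0" --pt "0 0 0.004 0" --pt "0 0 0.0055 0" --pt "0 0 0.0055 0" --pt "0 0 0.0055 0"

```text
time_s: 13.35
ee_pos: [0.658, -0.2034, 0.1855]
ee_rot: [0.0, 0.707, 0.707, 0.0]
force: [-2.9, 0.8, 4.1]
gripper_width: 0.0592
```

>>> send_rows --pt "0 0 0 0" --pt "0 0 0 0" --pt "0 0 0 0" --pt "0 0 0 0" --claw -1

```text
time_s: 13.85
ee_pos: [0.6581, -0.2034, 0.1846]
ee_rot: [0.0, 0.707, 0.707, -0.0]
force: [0.3, -0.5, 0.1]
gripper_width: 0.0853
```

>>> send_rows --pt "0 0 -0.03 0" --pt "0 0 -0.07 0" --pt "0 0 -0.12 0" --pt "0 0 -0.12 0" --pt "0 0 -0.12 0"

```text
time_s: 14.48
ee_pos: [0.6577, -0.2033, 0.3045]
ee_rot: [-0.0, 0.707, 0.707, -0.0]
force: [1.0, 0.5, -0.6]
gripper_width: 0.0855
```

```bash
python3 go.py .379 -.3235 .30 0  .379 -.3235 .19 0
```

```text
t 14.47 pos [ 0.6577 -0.2033  0.3045] yaw 90.01 w 0.0855 tilt [-0.  0. -1.]
row [-0.1202 -0.2787  0.0046] 1.571
row [-0.1202 -0.2787  0.1146] 1.571
```

>>> send_rows --pt "-0.12 -0.279 0.005 1.571" --pt "-0.12 -0.279 0.005 1.571" --pt "-0.12 -0.279 0.005 1.571" --pt "-0.12 -0.279 0.005 1.571" --pt "-0.12 -0.279 0.005 1.571" --pt "-0.12 -0.279 0.005 1.571" --pt "-0.12 -0.279 0.005 1.571" --pt "-0.12 -0.279 0.005 1.571"

```text
time_s: 15.48
ee_pos: [0.3782, -0.3231, 0.298]
ee_rot: [-0.001, 0.999, 0.032, -0.001]
force: [0.0, 0.6, -0.3]
gripper_width: 0.0857
```

>>> send_rows --pt "0 0 0 0.02" --pt "0 0 0 0.02"

```text
time_s: 15.72
ee_pos: [0.3789, -0.3232, 0.2988]
ee_rot: [-0.001, 1.0, 0.027, -0.001]
force: [0.4, -0.0, 0.6]
gripper_width: 0.0854
```

```bash
python3 go.py .379 -.3235 .30 0  .379 -.3235 .19 0;  python3 - <<'E'
from rig import bot; from h import *
o=[]
for n,p in(("scene",[.379,-.3235,.08]),("top",[.65,-.2,.02])):
    c=bot.read_camera(n); im=cv2.cvtColor(c["color"],cv2.COLOR_RGB2BGR)
    u,v=proj(c,[p])[0]; o.append(big(im,u,v,45,4))
cv2.imwrite("pics/h5.png",np.hstack(o))
E
```

```text
t 15.72 pos [ 0.3789 -0.3232  0.2988] yaw 3.06 w 0.0854 tilt [-0.001  0.001 -1.   ]
row [ 0.0001  0.0003 -0.0012] 0.0534
row [0.0003 0.0005 0.1088] 0.0534
```

View pics/h5.png

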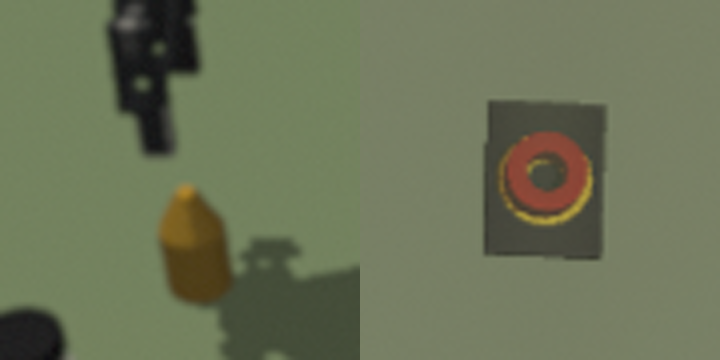

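Run:
```python
from rig import bot; from h import *
c=bot.read_camera("scene"); u0=proj(c,[[.379,-.3235,.08]])[0].astype(int)-45
P=[[.379,-.3235,.078],[.379,-.3235,.048],[.379,-.3235,0],[.4289,-.321,.13],[.4289,-.321,.16],[.33,-.325,.13]]
print(((proj(c,P)-u0)*4).round())
```

```text
[[183. 185.]
 [190. 223.]
 [200. 280.]
 [158. 164.]
 [150. 123.]
 [187.  75.]]
```

Predicted finger and cone pixels match the picture within about 1 px. I'll go down.

>>> send_rows --pt "0 0 0.03 0.03" --pt "0 0 0.06 0.053" --pt "0 0 0.09 0.053" --pt "0 0 0.109 0.053" --pt "0 0 0.109 0.053"

```text
time_s: 16.5
ee_pos: [0.3787, -0.323, 0.1895]
ee_rot: [-0.001, 1.0, -0.001, -0.001]
force: [0.4, -0.6, 0.5]
gripper_width: 0.0853
```

>>> send_rows --pt "0 0 0 0" --pt "0 0 0 0" --pt "0 0 0 0" --pt "0 0 0 0" --pt "0 0 0 0" --pt "0 0 0 0" --claw 1

```text
time_s: 17.25
ee_pos: [0.3791, -0.3237, 0.1921]
ee_rot: [0.001, 1.0, -0.001, 0.0]
force: [-1.6, 1.0, 5.8]
gripper_width: 0.0423
```

```bash
python3 go.py .379 -.3235 .19 0
```

```text
t 17.25 pos [ 0.3791 -0.3237  0.1921] yaw -0.09 w 0.0423 tilt [ 0.001 -0.002 -1.   ]
row [-0.0001 -0.0002  0.0021] -0.0016
```

>>> send_rows --pt "0 0 -0.02 0" --pt "0 0 -0.05 0" --pt "0 0 -0.09 0" --pt "0 0 -0.12 0" --pt "0 0 -0.12 0" --pt "0 0 -0.12 0"

```text
time_s: 18.0
ee_pos: [0.3784, -0.3228, 0.3095]
ee_rot: [-0.001, 1.0, -0.001, -0.001]
force: [-1.8, 0.1, -4.8]
gripper_width: 0.0422
```

```bash
python3 go.py .651 .2455 .31 0
```

```text
t 18.0 pos [ 0.3784 -0.3228  0.3095] yaw -0.11 w 0.0422 tilt [-0.002  0.002 -1.   ]
row [ 2.714e-01 -5.688e-01  1.000e-04] -0.002
```

>>> send_rows --pt "0.008 -0.017 0 0" --pt "0.026 -0.054 0 0" --pt "0.046 -0.096 0 0" --pt "0.066 -0.138 0 0" --pt "0.086 -0.18 0 0" --pt "0.106 -0.222 0 0" --pt "0.126 -0.264 0 0" --pt "0.146 -0.306 0 0"

```text
time_s: 19.0
ee_pos: [0.5255, -0.0152, 0.3091]
ee_rot: [-0.0, 1.0, -0.001, -0.002]
force: [0.4, -0.9, -4.2]
gripper_width: 0.0418
```

```bash
python3 go.py .651 .2455 .31 0
```

```text
t 19.0 pos [ 0.5255 -0.0152  0.3091] yaw -0.08 w 0.0418 tilt [-0.003  0.001 -1.   ]
row [ 0.1252 -0.2609 -0.001 ] -0.0014
```

>>> send_rows --pt "0.02 -0.042 0 0" --pt "0.04 -0.084 0 0" --pt "0.06 -0.126 0 0" --pt "0.08 -0.168 0 0" --pt "0.1 -0.21 0 0" --pt "0.118 -0.247 0 0" --pt "0.1255 -0.261 0 0" --pt "0.1255 -0.261 0 0"

```text
time_s: 20.0
ee_pos: [0.6511, 0.2443, 0.3087]
ee_rot: [0.001, 1.0, -0.0, -0.002]
force: [-0.4, -0.6, -4.5]
gripper_width: 0.0423
```

```bash
python3 go.py .651 .2455 .201 0
```

```text
t 20.0 pos [0.6511 0.2443 0.3087] yaw -0.01 w 0.0423 tilt [-0.003 -0.001 -1.   ]
row [ 0.0002 -0.0014  0.1077] -0.0001
```

>>> send_rows --pt "0 -0.001 0.03 0" --pt "0 -0.001 0.06 0" --pt "0 -0.001 0.085 0" --pt "0 -0.001 0.1 0" --pt "0 -0.001 0.106 0" --pt "0 -0.001 0.107 0" --pt "0 -0.001 0.107 0"

```text
time_s: 20.88
ee_pos: [0.6521, 0.244, 0.2047]
ee_rot: [-0.0, 1.0, -0.001, 0.001]
force: [0.5, 0.1, -3.6]
gripper_width: 0.0422
```

```bash
python3 go.py .651 .2455 .1985 0
```

```text
t 20.88 pos [0.6521 0.244  0.2047] yaw -0.12 w 0.0422 tilt [ 0.002  0.    -1.   ]
row [-0.0011 -0.0015  0.0062] -0.002
```

>>> send_rows --pt "-0.001 -0.001 0.0025 0" --pt "-0.001 -0.001 0.0045 0" --pt "-0.001 -0.001 0.006 0" --pt "-0.001 -0.001 0.006 0" --pt "-0.001 -0.001 0.006 0"

```text
time_s: 21.5
ee_pos: [0.6506, 0.2451, 0.1981]
ee_rot: [-0.0, 1.0, -0.001, 0.0]
force: [-1.8, 0.7, 1.2]
gripper_width: 0.0422
```

Contact. Release and rise (no tall overlap with the body).

>>> send_rows --pt "0 0 0 0" --pt "0 0 0 0" --pt "0 0 0 0" --pt "0 0 0 0" --claw -1

```text
time_s: 22.0
ee_pos: [0.6508, 0.245, 0.1977]
ee_rot: [0.0, 1.0, -0.001, 0.0]
force: [0.5, 0.9, 0.4]
gripper_width: 0.0852
```

>>> send_rows --pt "0 0 -0.03 0" --pt "0 0 -0.07 0" --pt "0 0 -0.11 0" --pt "0 0 -0.11 0" --pt "0 0 -0.11 0"

```text
time_s: 22.62
ee_pos: [0.6503, 0.2449, 0.3071]
ee_rot: [0.0, 1.0, -0.001, -0.0]
force: [0.2, -0.1, -0.4]
gripper_width: 0.0857
```

```bash
python3 go.py .4655 -.1565 .30 39.6
```

```text
t 22.62 pos [0.6503 0.2449 0.3071] yaw -0.11 w 0.0857 tilt [-0.001 -0.    -1.   ]
row [-0.184   0.4018  0.0075] -0.6932
```

>>> send_rows --pt "-0.184 0.402 0.007 -0.693" --pt "-0.184 0.402 0.007 -0.693" --pt "-0.184 0.402 0.007 -0.693" --pt "-0.184 0.402 0.007 -0.693" --pt "-0.184 0.402 0.007 -0.693" --pt "-0.184 0.402 0.007 -0.693" --pt "-0.184 0.402 0.007 -0.693" --pt "-0.184 0.402 0.007 -0.693"

```text
time_s: 23.62
ee_pos: [0.4638, -0.1594, 0.2991]
ee_rot: [-0.001, 0.942, 0.336, -0.002]
force: [-0.4, 0.4, -1.1]
gripper_width: 0.0854
```

>>> send_rows --pt "0 0 0 0" --pt "0 0 0 0"

```text
time_s: 23.88
ee_pos: [0.4662, -0.1555, 0.3001]
ee_rot: [-0.001, 0.941, 0.339, -0.0]
force: [0.4, -0.8, 0.1]
gripper_width: 0.0856
```

```bash
python3 go.py .4655 -.1565 .178 39.6;  python3 - <<'E'
from rig import bot; from h import *
o=[]
for n,p in(("scene",[.4655,-.1565,.06]),("top",[.649,.2466,.03])):
    c=bot.read_camera(n); im=cv2.cvtColor(c["color"],cv2.COLOR_RGB2BGR)
    u,v=proj(c,[p])[0]; o.append(big(im,u,v,45,4))
cv2.imwrite("pics/h6.png",np.hstack(o))
E
```

```text
t 23.88 pos [ 0.4662 -0.1555  0.3001] yaw 39.67 w 0.0856 tilt [-0.001  0.001 -1.   ]
row [-0.0012  0.0005  0.1221] 0.0012
```

View pics/h6.png

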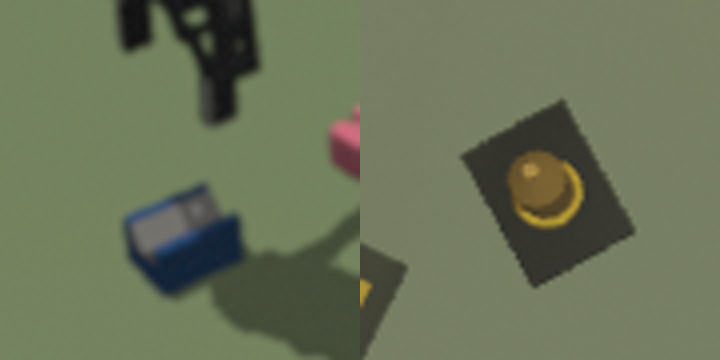

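The cone stands on its plate with the foot near the silhouette centre. The jaws straddle the V-block across its solid sides. I'll go down.

>>> send_rows --pt "-0.001 0.0005 0.03 0" --pt "-0.001 0.0005 0.07 0" --pt "-0.001 0.0005 0.1 0" --pt "-0.001 0.0005 0.122 0" --pt "-0.001 0.0005 0.122 0"

```text
time_s: 24.6
ee_pos: [0.4652, -0.1564, 0.1774]
ee_rot: [-0.001, 0.941, 0.34, -0.001]
force: [-0.4, -0.4, 0.2]
gripper_width: 0.0857
```

>>> send_rows --pt "0 0 0 0" --pt "0 0 0 0" --pt "0 0 0 0" --pt "0 0 0 0" --pt "0 0 0 0" --pt "0 0 0 0" --claw 1

```text
time_s: 25.35
ee_pos: [0.4658, -0.1579, 0.18]
ee_rot: [0.001, 0.941, 0.339, 0.001]
force: [-0.6, 0.9, 6.5]
gripper_width: 0.0434
```

>>> send_rows --pt "0 0 -0.02 0" --pt "0 0 -0.05 0" --pt "0 0 -0.09 0" --pt "0 0 -0.13 0" --pt "0 0 -0.13 0" --pt "0 0 -0.13 0"

```text
time_s: 26.1
ee_pos: [0.4644, -0.1572, 0.3073]
ee_rot: [-0.001, 0.941, 0.339, -0.001]
force: [0.1, 1.2, -6.1]
gripper_width: 0.0429
```

```bash
python3 go.py .557 .4178 .31 65.4
```

```text
t 26.1 pos [ 0.4644 -0.1572  0.3073] yaw 39.59 w 0.0429 tilt [-0.003  0.001 -1.   ]
row [ 0.4377 -0.3841 -0.0022] -0.4505
```

>>> send_rows --pt "0.012 -0.01 0 -0.02" --pt "0.04 -0.035 0 -0.05" --pt "0.073 -0.064 0 -0.08" --pt "0.106 -0.093 0 -0.11" --pt "0.139 -0.122 0 -0.14" --pt "0.172 -0.151 0 -0.17" --pt "0.205 -0.18 0 -0.2" --pt "0.238 -0.209 0 -0.23"

```text
time_s: 27.1
ee_pos: [0.5148, 0.1575, 0.3069]
ee_rot: [-0.001, 0.895, 0.445, -0.002]
force: [0.9, 0.4, -5.0]
gripper_width: 0.0429
```

```bash
python3 go.py .557 .4178 .30 65.4
```

```text
t 27.1 pos [0.5148 0.1575 0.3069] yaw 52.89 w 0.0429 tilt [-0.004 -0.    -1.   ]
row [ 0.2331 -0.1234  0.0067] -0.2183
```

>>> send_rows --pt "0.038 -0.02 0 -0.035" --pt "0.076 -0.04 0 -0.07" --pt "0.114 -0.06 0 -0.105" --pt "0.152 -0.08 0 -0.14" --pt "0.19 -0.1 0 -0.175" --pt "0.22 -0.116 0.003 -0.21" --pt "0.233 -0.1235 0.006 -0.218" --pt "0.233 -0.1235 0.006 -0.218"

```text
time_s: 28.1
ee_pos: [0.5573, 0.416, 0.3005]
ee_rot: [0.0, 0.842, 0.54, -0.002]
force: [-0.3, 0.1, -5.3]
gripper_width: 0.0428
```

>>> send_rows --pt "0 0 0.03 0" --pt "0 0 0.06 0" --pt "0 0 0.08 0" --pt "0 0 0.09 0" --pt "0 0 0.1 0" --pt "0 0 0.1 0"

```text
time_s: 28.85
ee_pos: [0.5582, 0.4149, 0.2024]
ee_rot: [0.0, 0.842, 0.539, -0.001]
force: [-0.1, -0.4, -4.7]
gripper_width: 0.0429
```

```bash
python3 go.py .557 .4178 .1865 65.4
```

```text
t 28.85 pos [0.5582 0.4149 0.2024] yaw 65.24 w 0.0429 tilt [-0.001 -0.001 -1.   ]
row [ 0.0022 -0.0023  0.0159] -0.0028
```

>>> send_rows --pt "0.002 -0.002 0.006 -0.003" --pt "0.002 -0.002 0.011 -0.003" --pt "0.002 -0.002 0.014 -0.003" --pt "0.002 -0.002 0.016 -0.003" --pt "0.002 -0.002 0.016 -0.003"

```text
time_s: 29.48
ee_pos: [0.5573, 0.4179, 0.1865]
ee_rot: [0.0, 0.841, 0.54, -0.0]
force: [0.9, -0.8, -5.4]
gripper_width: 0.043
```

```bash
python3 go.py .557 .4178 .1865 65.4
```

```text
t 29.48 pos [0.5573 0.4179 0.1865] yaw 65.43 w 0.043 tilt [-0. -0. -1.]
row [-0.0002 -0.0002 -0.    ] 0.0006
```

Still fully loaded, so I'll go a little lower.

>>> send_rows --pt "0 0 0.001 0" --pt "0 0 0.002 0" --pt "0 0 0.002 0" --pt "0 0 0.002 0"

```text
time_s: 29.98
ee_pos: [0.5573, 0.418, 0.186]
ee_rot: [0.0, 0.841, 0.54, 0.001]
force: [-2.5, -0.9, 4.9]
gripper_width: 0.0433
```

>>> send_rows --pt "0 0 0 0" --pt "0 0 0 0" --pt "0 0 0 0" --pt "0 0 0 0" --claw -1

```text
time_s: 30.48
ee_pos: [0.5574, 0.418, 0.1845]
ee_rot: [0.0, 0.841, 0.54, 0.0]
force: [0.6, 0.5, 0.1]
gripper_width: 0.0855
```

>>> send_rows --pt "0 0 -0.03 0" --pt "0 0 -0.07 0" --pt "0 0 -0.12 0" --pt "0 0 -0.12 0"

```text
time_s: 30.98
ee_pos: [0.5585, 0.4188, 0.3101]
ee_rot: [0.0, 0.841, 0.541, 0.005]
force: [-0.1, -0.7, -0.6]
gripper_width: 0.0854
```

```bash
python3 go.py .40 .0 .36 65.4
```

```text
t 30.98 pos [0.5585 0.4188 0.3101] yaw 65.44 w 0.0854 tilt [ 0.009  0.005 -1.   ]
row [-0.4464  0.0302 -0.0536] 0.0007
```

>>> send_rows --pt "-0.446 0.03 -0.05 0" --pt "-0.446 0.03 -0.05 0" --pt "-0.446 0.03 -0.05 0" --pt "-0.446 0.03 -0.05 0" --pt "-0.446 0.03 -0.05 0" --pt "-0.446 0.03 -0.05 0" --pt "-0.446 0.03 -0.05 0" --pt "-0.446 0.03 -0.05 0"

```text
time_s: 31.98
ee_pos: [0.3976, -0.0025, 0.3544]
ee_rot: [0.0, 0.843, 0.538, -0.001]
force: [0.7, 0.1, 0.5]
gripper_width: 0.0854
```

```bash
python3 go.py
python3 - <<'E'
from meas import *
z=.006
measure(z=dict(hammer=z,ring=z,cone=z,vblock=z),guess=dict(hammer=(.696,.0095),ring=(.657,-.204),cone=(.65,.2455),vblock=(.556,.418)))
c=bot.read_camera("top"); im=cv2.cvtColor(c["color"],cv2.COLOR_RGB2BGR)
cv2.imwrite("pics/f1.png",cv2.resize(im[115:275,165:485],None,fx=2.5,fy=2.5,interpolation=cv2.INTER_CUBIC))
E
```

```text
t 31.98 pos [ 0.3976 -0.0025  0.3544] yaw 65.16 w 0.0854 tilt [-0.001 -0.001 -1.   ]
hammer ('top', [0.694, 0.0114], [90, 32], -21.1) ('scene', [0.7019, 0.0099], [91, 33], -21.8)
ring ('top', array([ 0.6585, -0.2016]), np.float64(0.206)) ('scene', array([ 0.6543, -0.2039]), np.float64(0.118))
vblock ('top', [0.5561, 0.4195], [61, 46], -24.5) ('scene', [0.5789, 0.4122], [99, 50], -17.5)
cone ('top', array([0.6457, 0.2449]), np.float64(0.218)) ('scene', array([0.655 , 0.2428]), np.float64(0.155))
Pvblock ('top', [0.5552, 0.4184], [72, 55], -24.6) ('scene', [0.5637, 0.3979], [88, 46], 13.4)
Pcone ('top', [0.6485, 0.2437], [54, 50], -4.6) ('scene', [0.6233, 0.2487], [115, 42], -21.8)
Phammer ('top', [0.694, 0.0097], [102, 45], -21.9) ('scene', [0.6983, 0.0091], [104, 45], -21.6)
Pring ('top', [0.6428, -0.2077], [60, 49], 75.2) ('scene', [0.6796, -0.2219], [62, 21], 49.4)
```

View pics/f1.png

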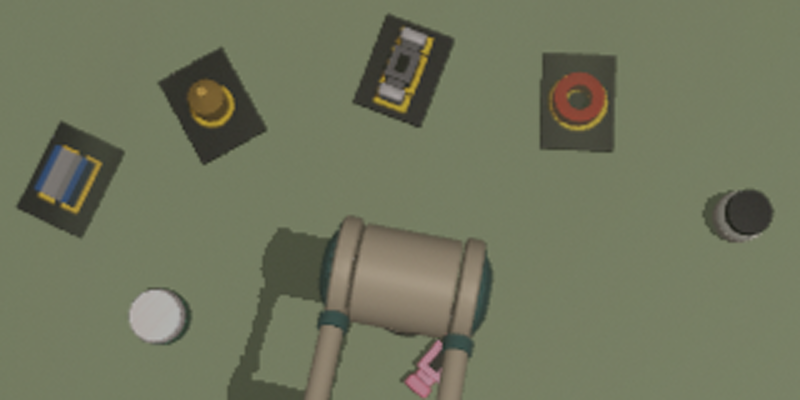

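Hammer and V-block are within about 2 mm and 1° of their silhouettes, while tin and jar are unmoved. The ring and cone masks were mixed with yellow, so I'll overlay their expected outlines at each camera's own plate centre.

Run:
```python
from rig import bot; from h import *
o=[]
ctr={"top":dict(ring=(.656,-.2039),cone=(.6489,.2466)),"scene":dict(ring=(.6599,-.2048),cone=(.6525,.2445))}
for cn in ctr:
    c=bot.read_camera(cn); im=cv2.cvtColor(c["color"],cv2.COLOR_RGB2BGR); row=[]
    for n,g in ctr[cn].items():
        u,v=proj(c,[[*g,.03]])[0].astype(int); s=10;r=20
        b=big(im,u,v,r,s)
        f=((proj(c,M[n]+[*g,.006])-[u-r,v-r]+.5)*s).astype(np.int32)
        for k in range(0,len(f),32): cv2.polylines(b,[f[k:k+32]],True,(255,255,0),1)
        row.append(b)
    o.append(np.hstack(row))
cv2.imwrite("pics/f2.png",cv2.resize(np.vstack(o),(600,600)))
for n,uv,z in(("tin",(228,241),.06),("jar",(463,201),.06)):pass
```

```text
(no output)
```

View pics/f2.png

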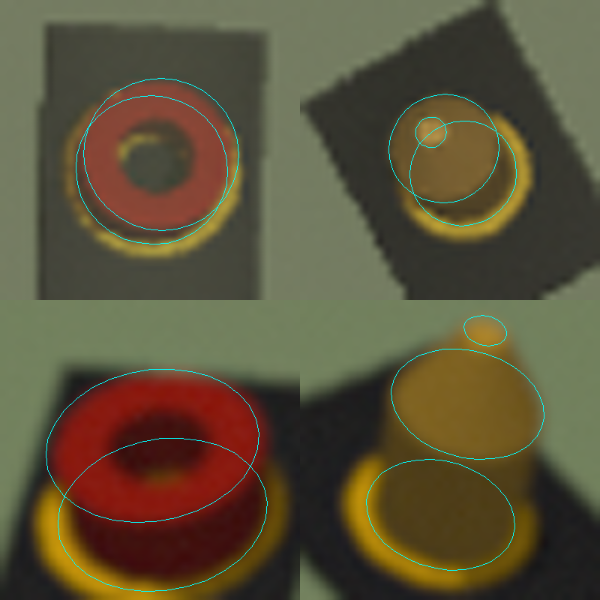

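```bash
python3 -c "
from rig import bot
print(bot.finish_job(), bot.get_obs()['time_s'])"
```

```text
the job is handed in; nothing more can be done
the job is handed in; nothing more can be done
```

All four tools now stand upright on their own plates, and the job is handed in at about 32 s of the 122 s allowed. The gripper was open and clear of everything at hand-in. No verdict was reported.

- **Hammer head and V-block:** in the top camera, both are within about 2 mm and 1° of their silhouettes. The scene-camera numbers for these two disagreed because the visible side faces bias that fit, so I did not use them.
- **Ring and cone:** the automatic fits got mixed up with the yellow silhouettes, and for the cone the two cameras differed by up to 9 mm. I checked both by overlaying expected outlines in both cameras, and they are centred to about 2 mm.
- **Camera calibration:** the two cameras disagree by about 4 mm in x. I aimed at their average for the targets.
- **Left alone:** the tin, jar and pink look-alike appear unmoved in the last top view. I judged that by eye, without measuring.
- **Forces:** the readings at the end of each move never passed about 7 N.

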